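# Third hand for a spice rack's guard rail

## Robot

A 6-joint arm with a two-finger parallel gripper is mounted at the origin on a cart in front of the work surface, level with it; the furniture and walls round the work are solid. World frame = base frame: x ahead of the robot, y to its left, z up, the work surface at z = 0. Lengths are in m, angles in rad, forces in N, time in s.
With the tool pointing down it reaches from about 0.3 to 0.775 m from the base axis. Payload 14.6 kg.
Tool frame: the origin (TCP) lies at the very end of the fingers, on their centre line; the grasp point (between the pads) lies 19 mm behind it; z points along the fingers, y is the line along which they close (so a half turn about z gives the same grasp; the last joint's range is limited). The gripper opens to 94 mm and grips with 3 to 60 N. Pads are 16 mm wide; open, the fingers measure 119 mm over their backs; the gripper's body (75 mm by 177 mm) begins 78 mm behind the grasp point.
Start: joints at [1.231, 0.3, 1.521, -0, 1.321, -0.067], TCP at [0.148, 0.53, 0.205] pointing down, gripper open.
Joint ranges: [-3.03, 3.03], [-0.79, 2.21], [0.23, 2.52], [-1.04, 4.18], [0, 3.07], [-2.55, 2.55]. Speed limits (rad/s): [2.22, 2.22, 2.57, 3.14, 3.14, 3.14].

## Interface

Orientations are given as [roll, pitch, yaw] about the fixed x, y, z axes, in that order (R = Rz(yaw) Ry(pitch) Rx(roll)).
In Python, from station import ctrl, cams gives the robot as it stands. The module is installed in compiled form; this text tells all that it offers.
- The arm moves only by the tool arm_command, never from a script. Its argument "plan" is a list that holds one entry, the list of rows, each a list of 7 numbers: the shift along the tool's x, y, z in mm, then the turn, a rotation vector about the tool's x, y, z in rad, then the closure, from -1 (fully open) to 1 (shut). A call has 1 to 12 rows; each row is the pose to reach, as a shift and turn from the pose commanded when the call began, along the tool's axes at that moment; what a row does not reach only later rows make up. A row lasts 1/10 s, in which the tool goes at most 50 mm and 8.59 degrees, less where a joint would pass 70% of its speed; a pose out of reach is approached as far as the arm can. A call with a gripper value outside its range is refused whole. The fingers move at their own pace and stop on an object; "squeeze" is the grip in N (left out, the last holds). Time passes only in rows, so rows that repeat a pose let the fingers close. It gives the time, the measured TCP pose, the force, the opening and the grip force at its end, in the units of the state.
- ctrl.get_obs(): the state, without advancing time (a new reading comes with each control period).
- cams.camera(name): name is "side" or "top"; returns (picture, depth): 480x640x3 uint8, blue, green, red; 480x640 float32, m along the optical axis (not along the pixel's ray), 0 where there is no reading.
- cams.camera_info(name): a dict with "fx", "fy", "cx", "cy" (pixels), "world_to_cam" (4x4, takes a point from world to camera coordinates). Camera axes: x right, y down, z forward; pixel columns grow to the right and rows downward; lengths in m; the calibration is good to about 2 mm. A picture is of the moment at which its call begins. camera_info takes no time and is no camera call.
- ctrl.hand_in(): hands the job in; it is judged then, once.
The state is a dict: "time_s": time; "qpos": joint angles; "joint_vel": joint speeds; "tau": joint torques, N m; "ee_pos": TCP position; "eef_rot": TCP orientation; "force": force on the tool from outside, world axes, zero at the start; "moment": the same for the moment, N m; "grip_width": finger opening in m; "grip_force": force on a finger pad.
Only numpy, scipy, OpenCV 4.12 (cv2) and the standard library are available. Lean on these libraries where they do the work, as an engineer would, in place of code of your own. Each camera call takes 0.05 s, during which the arm holds its last target. There are 200 camera calls.

## Task

First slide the aluminium stop outward along its track until its inner face is in line with the outer side of the rack's left cheek. Then pick up the loose wooden rail and hold it across the front edges of both cheeks, level and upright, its top edge flush with the tops of the cheeks and its ends flush with their outer sides (so one end is at the stop), pressing it against the spring-backed rack with a steady 10 newtons or so and never more than 25. Leave the other things where they are, and finish while still gripping and pressing the rail, because I will drive the screws while you hold it.

Things in the scene. Friction and masses are not known exactly. Their poses are not given: they have to be found in the camera images.
- board: Fixed plywood assembly board, 168 (x) x 270 (y) x 15 mm, 75 mm fence at its far edge. Origin on the underside; it spans x -88..80, y -105..165 mm. +x points from the open front to the fence, away from the robot; +y, to the robot's left, runs along the stop's track and the rack. The track is a low aluminium strip before the rack: x -51..-21, y 10..160 mm, top 20 mm over the worktop.
- stop (a joint): Travel of the sliding stop along its track, in m, 0 to 0.105, growing toward the board's +y (outward, robot's left). It starts too far in, in front of the rack. It stays where it is left (about 3 N friction).
- stop_face (a point): Middle of the upper end of the stop's inner face, the flat face that looks to the board's -y. The stop is an aluminium post, 25 mm (x) by 20 mm (y, from this face outward), its top (this point) 125 mm over the worktop and 35 mm above the cheeks of the rack; it only slides along the board's y.
- rack: Half-built wooden spice rack on the board: floor, back, two end cheeks (12 mm thick); front (-x, toward the robot) and top open. Spans x 0..70, y -90..90, z 0..75 mm; back's inner face at x 60, floor top at z 10 mm. Origin in the plane of the cheeks' front edges, mid width, at the underside (15 mm over the worktop). Axes parallel to the board's; its place along the board's y varies.
- cheek_left (a point): Upper front outer corner of the rack's left cheek (rack x 0, y 90, z 75 mm): where the rail's upper corner and the stop's face belong. Springs between the rack's back and the fence let the whole rack give straight back along its +x only: 2 N per mm, at most 15 mm; it has no sideways play.
- rail: The loose guard rail, a plain wooden bar 20 mm thick (its x), 180 mm long (its y), 36 mm high (its z), 0.11 kg, standing on its narrow edge on the worktop to the right of the board; two small screw holes at each end. Origin in the middle of its underside. Symmetric end for end, front to back and top to bottom.
- rail_mid (a point): The centre of the rail's solid, 18 mm above its underside.
- spice_g: Bystander: green-topped spice jar, 46 mm across and 106 mm tall. Origin in the middle of its underside.
- spice_h: Bystander: second green-topped spice jar, 46 mm across and 106 mm tall. Origin in the middle of its underside.
- tin: Bystander: food tin, 75 mm across and 58 mm tall. Origin in the middle of its underside.
- mill: Bystander: dark wooden pepper mill, 55 mm across and 171 mm tall. Origin in the middle of its underside.
- onion: Bystander: onion, about 85 mm. Origin in the middle of its underside.
- mug: Bystander: white mug, 95 mm tall. Origin in the middle of its underside.
- timer: Bystander: wind-up kitchen timer, 67 mm across and 58 mm tall. Origin in the middle of its underside.
- screwdriver: Bystander: screwdriver lying on the worktop, about 18 cm long.

How it is judged:
By the outcome, as a careful person would: the job done as asked, in the order asked, and still so for the second after the job is handed in, while the arm keeps its last pose, push and grip.
It also fails if it takes over 64 s, if anything falls off the work surface, if the arm or the gripper's body presses on something with over 40 N, if the wrist force passes 120 N, or if a joint passes its speed limit or range.

## Working session

There is one attempt and no reset: what is moved stays moved. The work goes in short steps, Python scripts to look and compute and a tool call to move; the robot and the scene stay as the last step left them, time stands still between calls to the robot, and variables do not carry over. Pictures are saved under pics/ and viewed, at most 10 in all, crops included, and the job is handed in when it is done.

Besides the shell and the picture viewer there is one more tool, called as name(argument=value, ...), one argument or row to a line, values as JSON. arm_command: Moves the arm, as the interface text tells. Its arguments: {"type":"object","properties":{"plan":{"type":"array"},"squeeze":{"type":"number"}},"required":["plan"]}

```bash
mkdir -p pics
cat > h.py <<'E'
import numpy as np, cv2
from station import ctrl, cams
def snap(n):
    im,d=cams.camera(n); return im,d,cams.camera_info(n)
def pts(d,c):
    v,u=np.mgrid[:480,:640]
    P=np.stack([(u-c["cx"])/c["fx"]*d,(v-c["cy"])/c["fy"]*d,d,np.ones_like(d)],-1)
    return (P@np.linalg.inv(np.array(c["world_to_cam"])).T)[...,:3]
def ray(c,u,v,z):
    T=np.linalg.inv(np.array(c["world_to_cam"])); r=T[:3,:3]@[(u-c["cx"])/c["fx"],(v-c["cy"])/c["fy"],1]
    o=T[:3,3]; return o+r*(z-o[2])/r[2]
def proj(c,p):
    q=np.array(c["world_to_cam"])@[*p,1]; return c["fx"]*q[0]/q[2]+c["cx"],c["fy"]*q[1]/q[2]+c["cy"]
E
python3 - <<'E'
from h import *
np.set_printoptions(precision=4,suppress=True)
for n in("top","side"):
    im,d,c=snap(n); cv2.imwrite(f"pics/{n}0.png",im); np.savez(f"{n}0.npz",im=im,d=d)
    print(n,c["fx"],np.linalg.inv(c["world_to_cam"]))
print(ctrl.get_obs())
E
```

```text
top 515.1172686711969 [[-0.0022 -0.9987  0.0508  0.4067]
 [-1.      0.0023  0.0017 -0.0513]
 [-0.0018 -0.0508 -0.9987  1.6499]
 [ 0.      0.      0.      1.    ]]
side 433.5158602468935 [[ 0.9769 -0.1227  0.175   0.2995]
 [-0.2125 -0.6452  0.7339 -0.8417]
 [ 0.0228 -0.7541 -0.6563  0.81  ]
 [ 0.      0.      0.      1.    ]]
{'time_s': 0.1, 'qpos': array([ 1.2314,  0.3004,  1.5215,  0.    ,  1.3207, -0.0666]), 'joint_vel': array([-0.0018, -0.0022, -0.0029, -0.0016, -0.0011,  0.0001]), 'tau': array([ -0.0002, -53.2645, -35.3286,   0.071 ,   0.0235,  -0.    ]), 'ee_pos': array([0.1481, 0.5294, 0.2049]), 'eef_rot': array([-3.1405, -0.0001,  2.8688]), 'force': array([ 0.0211,  0.2504, -0.0258]), 'moment': array([ 0.0766, -0.0221, -0.0173]), 'grip_force': 0.0, 'grip_width': 0.0936859375447301}
```

View pics/top0.png

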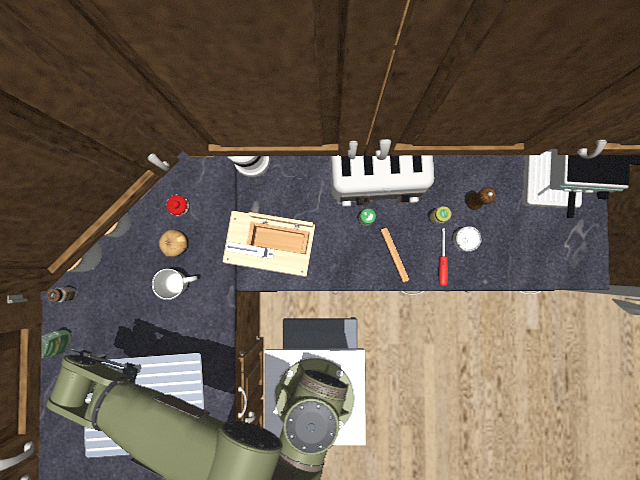

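View pics/side0.png

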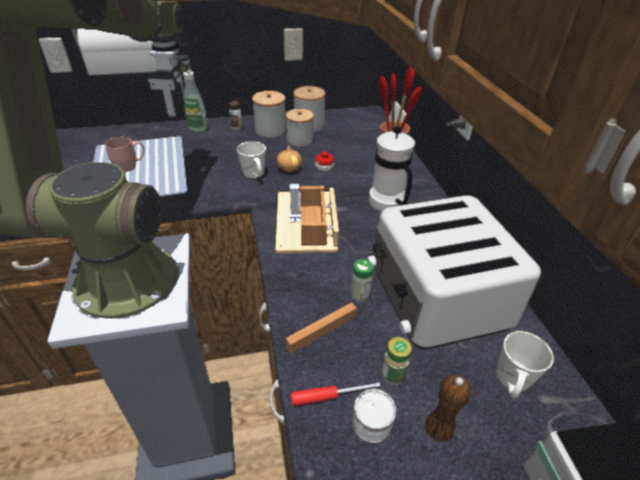

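The top view shows the board at about (268,242), the rail at (395,255), and the stop at about (240–270,250). The jars are at (368,216) and (442,214), and the screwdriver is at (444,260). The side view shows the board at (307,220) and the rail at (322,327). Next I'll enlarge the board.

Run:
```python
from h import *
a=np.load("top0.npz")["im"][202:286,215:325]; b=np.load("side0.npz")["im"][175:255,265:350]
cv2.imwrite("pics/c1.png",cv2.resize(a,None,fx=7,fy=7,interpolation=cv2.INTER_CUBIC))
cv2.imwrite("pics/c2.png",cv2.resize(b,None,fx=7,fy=7,interpolation=cv2.INTER_CUBIC))
```

```text
(no output)
```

View pics/c1.png

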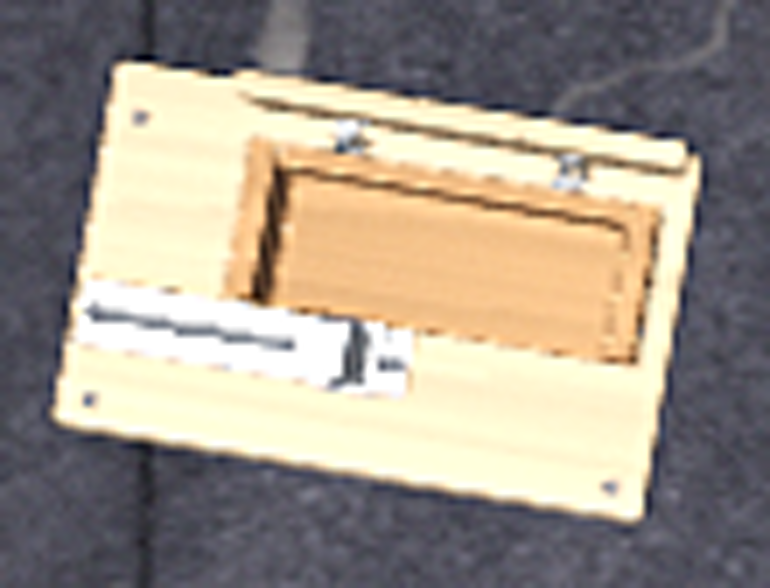

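View pics/c2.png

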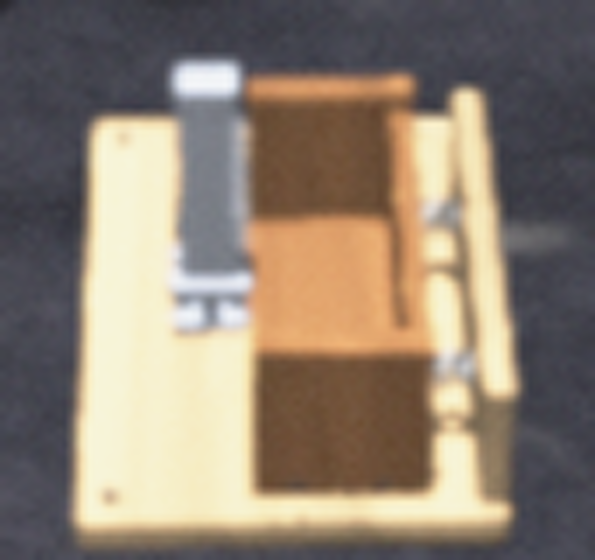

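The top crop shows the board front edge running (55,420)→(640,520), the cheek left outer edge (250,140)→(228,296), and the stop's dark inner face near (355,350). I'll fit subpixel edge lines to these.

```bash
cat >> h.py <<'E'
def edge(g,p,q,half=3.0,n=40,trim=.1,sign=0):
    """subpixel line (point,dir) of the strongest gradient across approx segment p-q; sign +1: bright on the left normal (-dy,dx)"""
    p,q=np.array(p,float),np.array(q,float); d=(q-p)/np.linalg.norm(q-p); nn=np.array([-d[1],d[0]])
    g=cv2.GaussianBlur(g.astype(np.float32),(0,0),.7); o=np.arange(-half,half+.01,.1); R=[]
    for t in np.linspace(trim,1-trim,n):
        s=p+(q-p)*t+o[:,None]*nn
        v=cv2.remap(g,s[:,0].astype(np.float32).reshape(-1,1),s[:,1].astype(np.float32).reshape(-1,1),cv2.INTER_LINEAR).ravel()
        G=np.gradient(v); w=G*sign if sign else abs(G)
        k=int(w.argmax()); m=(abs(o-o[k])<1.2); w=np.clip(w,0,None)*m; R.append(p+(q-p)*t+nn*(w@o/w.sum()))
    R=np.array(R); l=cv2.fitLine(R.astype(np.float32),cv2.DIST_HUBER,0,.01,.01).ravel()
    r=abs((R-l[2:])@[-l[1],l[0]]); return l[2:],l[:2],np.median(r)
def meet(a,b):
    t=np.linalg.solve(np.array([a[1],-b[1]]).T,b[0]-a[0]); return a[0]+t[0]*a[1]
def wl(c,l,z,L=10):
    a=ray(c,*(l[0]-L*l[1]),z)[:2];b=ray(c,*(l[0]+L*l[1]),z)[:2]; d=(b-a)/np.linalg.norm(b-a); return a,d
E
python3 - <<'E'
from h import *
np.set_printoptions(precision=4,suppress=True)
T=np.load("top0.npz"); im=T["im"]; c=cams.camera_info("top"); C=lambda x,y:((x+.5)/7-.5+215,(y+.5)/7-.5+202)
g=cv2.cvtColor(im,cv2.COLOR_BGR2GRAY); b=im[...,0]
E={"bfront":(g,C(60,425),C(638,522),.015),"bleft":(g,C(112,75),C(57,410),.015),"bright":(g,C(697,170),C(645,510),.015),
"rleft":(b,C(250,145),C(230,290),.09),"rright":(b,C(661,215),C(636,355),.09)}
L={}
for k,(ch,p,q,z) in E.items():
    l=edge(ch,p,q); w=wl(c,l,z); L[k]=w; print(k,w[0],w[1],"yaw",np.degrees(np.arctan2(w[1][1],w[1][0])),"res",l[2])
def M(a,b): return meet(L[a],L[b])
A=M("bfront","bleft");B=M("bfront","bright"); print("board front corners",A,B,np.linalg.norm(A-B))
d=(A-B)/np.linalg.norm(A-B); yaw=np.arctan2(-d[0],d[1]); print("yaw deg",np.degrees(yaw))
X=np.array([np.cos(yaw),np.sin(yaw)]);Y=np.array([-X[1],X[0]])
mid=(A+B)/2; O=mid+.088*X-.03*Y; print("board origin",O)
for k in("rleft","rright"):
    P,dd=L[k]; t=-(P-O)@X/(dd@X); print(k,"board y at x=0 and 60mm",((P+t*dd-O)@Y),((P+(t+.06)*dd-O)@Y))
# rail
hsv=cv2.cvtColor(im,cv2.COLOR_BGR2HSV); m=cv2.inRange(hsv,(5,90,90),(22,255,255)); m[:,:370]=0;m[:,425:]=0;m[:220]=0;m[292:]=0
cs=max(cv2.findContours(m,cv2.RETR_EXTERNAL,cv2.CHAIN_APPROX_NONE)[0],key=cv2.contourArea); r=cv2.minAreaRect(cs); bx=cv2.boxPoints(r)
print("rail",r,bx)
W=np.array([ray(c,*p,.036)[:2] for p in bx]); print(W,[np.linalg.norm(W[i]-W[i-1]) for i in range(4)],W.mean(0))
P=pts(T["d"],c); print("rail z",np.median(P[...,2][m>0])); print("stop z px",np.sort(P[235:262,235:275,2].ravel())[-12:])
i=P[...,2][235:262,235:275]>.11; print("stop top mean",P[235:262,235:275][i].mean(0), i.sum())
i=(P[...,2]>.08)&(P[...,2]<.1); j=i[225:262,240:312]; print("z~.09 extents",P[225:262,240:312][j].min(0),P[225:262,240:312][j].max(0))
E
```

```text
bfront [0.4113 0.2015] [-0.167 -0.986] yaw -99.61524458574634 res 0.10695542945327537
bleft [0.4767 0.2801] [ 0.986  -0.1665] yaw -9.581860433115219 res 0.12360572654707626
bright [0.4286 0.0137] [ 0.9857 -0.1683] yaw -9.69046775866443 res 0.07086262299341331
rleft [0.5431 0.1893] [-0.9974 -0.0721] yaw -175.8625985776126 res 0.5882519568630713
rright [0.4498 0.0187] [ 0.9863 -0.1652] yaw -9.506169590724927 res 0.10627372912569444
board front corners [0.4261 0.2887] [0.3809 0.0219] 0.27058415017519233
yaw deg -9.615244585746332
board origin [0.4852 0.111 ]
rleft board y at x=0 and 60mm 0.07614618464346486 0.061882339633929924
rright board y at x=0 and 60mm -0.09685556177809423 -0.09674133877940445
rail ((394.4655456542969, 254.58621215820312), (57.90613555908203, 6.959240913391113), 66.80140686035156) [[379.8621 229.3448]
 [386.2586 226.6035]
 [409.069  279.8276]
 [402.6725 282.569 ]]
[[ 0.5271 -0.2111]
 [ 0.5357 -0.2313]
 [ 0.3688 -0.3012]
 [ 0.3603 -0.2812]] [np.float64(0.18093600469122023), np.float64(0.02190476375715526), np.float64(0.18098144069549624), np.float64(0.021788121853288232)] [ 0.448  -0.2562]
rail z 0.034612048104964765
stop z px [0.1276 0.1277 0.1278 0.1278 0.128  0.1283 0.1293 0.1299 0.1303 0.1318
 1.6499 1.6499]
stop top mean [0.4551 0.1447 0.1721] 63
z~.09 extents [0.443  0.0123 0.08  ] [0.538  0.1983 0.0978]
```

Run:
```python
from h import *
np.set_printoptions(precision=4,suppress=True)
c=cams.camera_info("top"); s=cams.camera_info("side"); T=np.load("top0.npz")["im"]; S=np.load("side0.npz")["im"]
C=lambda x,y:np.array(((x+.5)/7-.5+215,(y+.5)/7-.5+202)); D=lambda x,y:np.array(((x+.5)/7-.5+265,(y+.5)/7-.5+175))
yaw=np.radians(-9.6);X=np.array([np.cos(yaw),np.sin(yaw)]);Y=np.array([-X[1],X[0]]);O=np.array([.4852,.111])
bb=lambda w:np.array([(w[:2]-O)@X,(w[:2]-O)@Y])*1000
def show(n,im,cam,p,q,z,half,ch=0,sg=0):
    l=edge(im[...,ch],p,q,half,sign=sg)
    t0=(np.array(p)-l[0])@l[1]; t1=(np.array(q)-l[0])@l[1]
    print(n,"res %.2f"%l[2],[ (z_,bb(ray(cam,*(l[0]+t0*l[1]),z_)),bb(ray(cam,*(l[0]+t1*l[1]),z_))) for z_ in z]); return l
for sg in(1,-1):
    show("rleft top%d"%sg,T,c,C(249,145),C(229,290),[.09],1.5,0,sg)
    show("rright top%d"%sg,T,c,C(661,215),C(636,355),[.09,.015],1.5,0,sg)
    show("cheekL side(outer top edge)%d"%sg,S,s,D(255,74),D(405,76),[.09],1.5,0,sg)
    show("cheekR side(outer top edge)%d"%sg,S,s,D(258,351),D(428,353),[.09],1.5,2,sg)
    show("cheekR side bottom%d"%sg,S,s,D(262,490),D(425,492),[.015],1.5,0,sg)
    show("side board front edge%d"%sg,S,s,D(90,130),D(74,500),[.015],1.5,0,sg)
    show("side board right edge%d"%sg,S,s,D(85,523),D(480,517),[.015],1.5,0,sg)
# rail in both views
g=T[...,2]; t=[(379.9,229.3),(386.3,226.6),(409.1,279.8),(402.7,282.6)]
ls=[edge(g,t[i],t[(i+1)%4],1.8,trim=.12) for i in range(4)]
W=np.array([ray(c,*meet(ls[i],ls[i-1]),.036)[:2] for i in range(4)]);print("rail top",W,W.mean(0),[np.linalg.norm(W[i]-W[i-1]) for i in range(4)])
for i in(1,3): print(np.degrees(np.arctan2(*wl(c,ls[i],.036)[1][::-1])))
h=cv2.cvtColor(S,cv2.COLOR_BGR2HSV); m=cv2.inRange(h,(5,90,60),(22,255,255)); m[:300]=0;m[355:]=0;m[:,:280]=0;m[:,365:]=0
cv2.imwrite("pics/c3.png",cv2.resize(S[295:355,280:365],None,fx=8,fy=8,interpolation=cv2.INTER_CUBIC))
for z in(.036,0): 
    print(z,[proj(s,[*w,z]) for w in W])
cs=max(cv2.findContours(m,cv2.RETR_EXTERNAL,cv2.CHAIN_APPROX_NONE)[0],key=cv2.contourArea); print("side rail mask poly",cv2.approxPolyDP(cs,2,True)[:,0].tolist())
```

```text
rleft top1 res 0.09 [(0.09, array([46.6229, 86.2399]), array([-16.8587,  86.3802]))]
rright top1 res 0.08 [(0.09, array([ 46.0516, -91.9357]), array([-15.6006, -91.2998])), (0.015, array([ 50.6858, -88.0341]), array([-13.9306, -87.3677]))]
cheekL side(outer top edge)1 res 0.07 [(0.09, array([-14.2462,  90.2418]), array([48.6913, 90.213 ]))]
cheekR side(outer top edge)1 res nan [(0.09, array([-1909.0514,  2210.459 ]), array([-1909.0514,  2210.459 ]))]
cheekR side bottom1 res 0.08 [(0.015, array([-14.3886, -88.6943]), array([ 49.3442, -90.3946]))]
side board front edge1 res nan [(0.015, array([-2105.3878,  2541.785 ]), array([-2105.3878,  2541.785 ]))]
side board right edge1 res nan [(0.015, array([-2105.3878,  2541.785 ]), array([-2105.3878,  2541.785 ]))]
rleft top-1 res nan [(0.09, array([601.8674, 973.1187]), array([601.8674, 973.1187]))]
rright top-1 res 0.06 [(0.09, array([ 45.9987, -96.9658]), array([-15.6541, -96.8061])), (0.015, array([ 50.6303, -93.3061]), array([-13.9868, -93.1387]))]
cheekL side(outer top edge)-1 res nan [(0.09, array([-1909.0514,  2210.459 ]), array([-1909
[... 810 characters left out ...]
173113967), np.float64(307.89035999351825)), (np.float64(289.6733404501166), np.float64(344.89977993016464)), (np.float64(284.7188286648506), np.float64(337.85508546801884))]
0 [(np.float64(349.62558069879896), np.float64(311.7823553562614)), (np.float64(354.81420099941397), np.float64(317.79944459185384)), (np.float64(290.05800720361407), np.float64(354.7231416828491)), (np.float64(285.22094853310114), np.float64(347.7169569398387))]
side rail mask poly [[355, 306], [349, 303], [286, 337], [288, 349], [294, 351], [352, 318]]h.py:22: RuntimeWarning: invalid value encountered in scalar divide
  k=int(w.argmax()); m=(abs(o-o[k])<1.2); w=np.clip(w,0,None)*m; R.append(p+(q-p)*t+nn*(w@o/w.sum()))
```

```bash
cat >> h.py <<'E'
from scipy.spatial.transform import Rotation as Rn
yaw=np.radians(-9.6);BX=np.array([np.cos(yaw),np.sin(yaw)]);BY=np.array([-BX[1],BX[0]]);BO=np.array([.4852,.111])
def b2w(x,y): return BO+x/1000*BX+y/1000*BY
def bd(w): w=np.array(w)[:2]-BO; return np.array([w@BX,w@BY])*1000
def row(xy,z,yawdeg):
    """row (mm, rad) from the present pose to a tool-down pose"""
    o=ctrl.get_obs(); R=Rn.from_euler("xyz",o["eef_rot"]); Rt=Rn.from_euler("xyz",[180,0,yawdeg],degrees=True)
    return np.round(np.r_[R.inv().apply(np.r_[xy,z]-o["ee_pos"])*1000,(R.inv()*Rt).as_rotvec()],4)
def st():
    o=ctrl.get_obs(); print("t %.2f"%o["time_s"],"board xy",bd(o["ee_pos"]).round(2),"z %.4f"%o["ee_pos"][2],"rpy",np.degrees(o["eef_rot"]).round(2),"F board",(o["force"][:2]@np.array([BX,BY]).T).round(2),"Fz %.2f"%o["force"][2],"w %.4f gf %.1f"%(o["grip_width"],o["grip_force"]))
E
python3 - <<'E'
from h import *
np.set_printoptions(precision=4,suppress=True)
st(); print(row(b2w(15,125),.205,170.4), row(b2w(15,125),.07,170.4))
print([ (n,ray(cams.camera_info("top"),u,v,.1)) for n,u,v in(("mug",170,284),("onion",173,243),("press",249,160),("jar",368,216),("jar2",442,214))])
E
```

```text
t 0.10 board xy [-402.16  356.35] z 0.2049 rpy [-179.94   -0.    164.37] F board [-0.02  0.25] Fz -0.03 w 0.0937 gf 0.0
[-439.1516 -186.2473    0.0917   -0.0011   -0.0001   -0.1052] [-439.1622 -186.1009  135.0916   -0.0011   -0.0001   -0.1052]
[('mug', array([0.3594, 0.4263, 0.1   ])), ('onion', array([0.4826, 0.4189, 0.1   ])), ('press', array([0.7345, 0.1911, 0.1   ])), ('jar', array([ 0.5628, -0.1693,  0.1   ])), ('jar2', array([ 0.5684, -0.3927,  0.1   ]))]
```

arm_command(
  plan=[
    [[-439, -186, 0, -0.001, 0, -0.105, 1], [-439, -186, 0, -0.001, 0, -0.105, 1], [-439, -186, 0, -0.001, 0, -0.105, 1], [-439, -186, 0, -0.001, 0, -0.105, 1], [-439, -186, 0, -0.001, 0, -0.105, 1], [-439, -186, 0, -0.001, 0, -0.105, 1], [-439, -186, 0, -0.001, 0, -0.105, 1], [-439, -186, 0, -0.001, 0, -0.105, 1], [-439, -186, 0, -0.001, 0, -0.105, 1], [-439, -186, 0, -0.001, 0, -0.105, 1], [-439, -186, 0, -0.001, 0, -0.105, 1], [-439, -186, 0, -0.001, 0, -0.105, 1]],
  ],
  squeeze=10,
)

```text
time_s: 1.3
ee_pos: [0.5206, 0.2321, 0.2049]
eef_rot: [3.141, -0.001, 2.973]
force: [-0.4, 0.8, 0.2]
grip_width: 0.0024
grip_force: 0.0
```

Run:
```python
from h import *
st(); print(row(b2w(15,125),.07,170.4))
```

```text
t 1.30 board xy [ 14.74 125.3 ] z 0.2049 rpy [ 1.7996e+02 -5.0000e-02  1.7033e+02] F board [-0.52  0.72] Fz 0.20 w 0.0024 gf 0.0
[-3.909000e-01 -3.817000e-01  1.349215e+02  6.000000e-04 -9.000000e-04
 -1.200000e-03]
```

arm_command(
  plan=[
    [[0, 0, 50, 0, 0, 0, 1], [0, 0, 100, 0, 0, 0, 1], [0, 0, 135, 0, 0, 0, 1], [0, 0, 135, 0, 0, 0, 1], [0, -8, 135, 0, 0, 0, 1], [0, -16, 135, 0, 0, 0, 1], [0, -19, 135, 0, 0, 0, 1], [0, -21, 135, 0, 0, 0, 1], [0, -21, 135, 0, 0, 0, 1]],
  ],
)

```text
time_s: 2.2
ee_pos: [0.5177, 0.2115, 0.0713]
eef_rot: [3.14, 0.001, 2.973]
force: [0.3, -0.1, -0.7]
grip_width: 0.0006
grip_force: 0.0
```

```bash
python3 -c "
from h import *
st()"
```

```text
t 2.20 board xy [ 15.25 104.5 ] z 0.0713 rpy [1.7991e+02 6.0000e-02 1.7036e+02] F board [0.34 0.  ] Fz -0.65 w 0.0006 gf 0.0
```

arm_command(
  plan=[
    [[0, -1, 0, 0, 0, 0, 1], [0, -2, 0, 0, 0, 0, 1], [0, -2, 0, 0, 0, 0, 1]],
  ],
)

```text
time_s: 2.5
ee_pos: [0.5171, 0.2098, 0.0705]
eef_rot: [3.14, 0.0, 2.974]
force: [0.5, 1.4, -0.2]
grip_width: 0.0004
grip_force: 0.5
```

arm_command(
  plan=[
    [[0, -1, 0, 0, 0, 0, 1], [0, -1, 0, 0, 0, 0, 1]],
  ],
)

```text
time_s: 2.7
ee_pos: [0.5171, 0.2098, 0.0705]
eef_rot: [3.139, 0.001, 2.974]
force: [0.9, 8.6, -2.5]
grip_width: 0.0007
grip_force: 4.3
```

arm_command(
  plan=[
    [[0, -1, 0, 0, 0, 0, 1], [0, -1, 0, 0, 0, 0, 1]],
  ],
)

```text
time_s: 2.9
ee_pos: [0.5171, 0.2097, 0.0706]
eef_rot: [3.137, 0.001, 2.974]
force: [3.3, 15.4, -4.2]
grip_width: 0.0006
grip_force: 8.0
```

Run:
```python
from h import *
np.set_printoptions(precision=4,suppress=True)
st()
for n,a,b in(("top",slice(235,262),slice(225,275)),("side",slice(175,225),slice(265,350))):
    P=pts(np.load(n+"0.npz")["d"],cams.camera_info(n))[a,b].reshape(-1,3); P=P[(P[:,2]>.115)&(P[:,2]<.135)]; q=np.array([bd(p) for p in P]); print(n,len(q),np.percentile(q,[5,50,95],axis=0))
c=cams.camera_info("side"); print("side stop top corners z=.125",[bd(ray(c,(x+.5)/7-.5+265,(y+.5)/7-.5+175,.125)) for x,y in((172,62),(240,62),(178,97),(242,97))])
c=cams.camera_info("top"); print("top inner face upper edge",bd(ray(c,(345.5)/7-.5+215,(350.5)/7-.5+202,.125)))
```

```text
t 2.90 board xy [ 14.98 102.63] z 0.0706 rpy [179.73   0.07 170.4 ] F board [ 0.72 15.7 ] Fz -4.17 w 0.0006 gf 8.0
top 61 [[-45.9961  25.3739]
 [-34.7438  35.1737]
 [-24.0754  44.6673]]
side 63 [[-45.3121  25.0219]
 [-34.2647  31.5264]
 [-23.1687  45.0731]]
side stop top corners z=.125 [array([-47.8173,  48.7317]), array([-20.6132,  48.3873]), array([-45.2816,  24.1464]), array([-20.0644,  23.8065])]
top inner face upper edge [-34.596  25.276]
```

arm_command(
  plan=[
    [[0, 12, 0, 0, 0, 0, 1], [0, 12, 0, 0, 0, 0, 1], [0, 12, -50, 0, 0, 0, -1], [0, 12, -100, 0, 0, 0, -1], [0, 12, -110, 0, 0, 0, -1], [50, -40, -110, 0, 0, 0, -1], [50, -64, -110, 0, 0, 0, -1], [50, -64, -110, 0, 0, 0, -1], [50, -64, -110, 0, 0, 0, -1]],
  ],
)

```text
time_s: 3.8
ee_pos: [0.4568, 0.1525, 0.1805]
eef_rot: [3.14, 0.001, 2.973]
force: [0.1, -0.2, -0.3]
grip_width: 0.0527
grip_force: 0.0
```

Run:
```python
from h import *
np.set_printoptions(precision=4,suppress=True)
st(); print(row(b2w(-35,35.5),.102,170.4))
```

```text
t 3.80 board xy [-34.92  36.16] z 0.1805 rpy [179.94   0.04 170.32] F board [ 0.09 -0.14] Fz -0.32 w 0.0527 gf 0.0
[ 0.1312 -0.7494 78.536   0.0011  0.0006 -0.0014]
```

arm_command(
  plan=[
    [[0, -1, 0, 0, 0, 0, -1], [0, -1, 0, 0, 0, 0, -1], [0, -1, 30, 0, 0, 0, -1], [0, -1, 60, 0, 0, 0, -1], [0, -1, 78, 0, 0, 0, -1], [0, -1, 78, 0, 0, 0, 1], [0, -1, 78, 0, 0, 0, 1], [0, -1, 78, 0, 0, 0, 1], [0, -1, 78, 0, 0, 0, 1], [0, -1, 78, 0, 0, 0, 1], [0, -1, 78, 0, 0, 0, 1], [0, -1, 78, 0, 0, 0, 1]],
  ],
  squeeze=15,
)

```text
time_s: 5.0
ee_pos: [0.4566, 0.152, 0.1025]
eef_rot: [3.14, 0.0, 2.974]
force: [-0.0, 0.1, -0.3]
grip_width: 0.0412
grip_force: 0.0
```

arm_command(
  plan=[
    [[0, 0, 0, 0, 0, 0, 1], [0, 0, 0, 0, 0, 0, 1], [0, 0, 0, 0, 0, 0, 1]],
  ],
)

```text
time_s: 5.3
ee_pos: [0.4566, 0.1522, 0.1024]
eef_rot: [3.14, 0.0, 2.974]
force: [0.0, 2.4, -0.4]
grip_width: 0.02
grip_force: 15.0
```

```bash
python3 -c "
from h import *
st()"
```

```text
t 5.30 board xy [-35.09  35.85] z 0.1024 rpy [1.7992e+02 1.0000e-02 1.7038e+02] F board [-0.39  2.41] Fz -0.44 w 0.0200 gf 15.0
```

arm_command(
  plan=[
    [[0, 10, 0, 0, 0, 0, 1], [0, 22, 0, 0, 0, 0, 1], [0, 34, 0, 0, 0, 0, 1], [0, 46, 0, 0, 0, 0, 1], [0, 56, 0, 0, 0, 0, 1], [0, 62, 0, 0, 0, 0, 1], [0, 63.9, 0, 0, 0, 0, 1], [0, 63.9, 0, 0, 0, 0, 1], [0, 63.9, 0, 0, 0, 0, 1], [0, 63.9, 0, 0, 0, 0, 1]],
  ],
)

```text
time_s: 6.3
ee_pos: [0.4673, 0.215, 0.1024]
eef_rot: [3.14, 0.0, 2.973]
force: [4.2, 1.7, -3.3]
grip_width: 0.0198
grip_force: 15.0
```

```bash
python3 -c "
from h import *
st()"
```

```text
t 6.30 board xy [-34.98  99.59] z 0.1024 rpy [1.7990e+02 2.0000e-02 1.7037e+02] F board [3.83 2.38] Fz -3.29 w 0.0198 gf 15.0
```

arm_command(
  plan=[
    [[0, 0, 0, 0, 0, 0, -1], [0, 0, 0, 0, 0, 0, -1], [0, 0, 0, 0, 0, 0, -1], [0, 0, 0, 0, 0, 0, -1], [0, 0, -40, 0, 0, 0, -1], [0, 0, -80, 0, 0, 0, -1], [0, 0, -100, 0, 0, 0, -1], [0, 0, -100, 0, 0, 0, -1]],
  ],
)

```text
time_s: 7.1
ee_pos: [0.4681, 0.2152, 0.2053]
eef_rot: [3.138, 0.004, 2.974]
force: [0.6, -0.2, -0.2]
grip_width: 0.0806
grip_force: 0.0
```

Run:
```python
from h import *
np.set_printoptions(precision=4,suppress=True)
st(); print(row([.4484,-.2568],.2,22.83),row([.4484,-.2568],.2,90))
```

```text
t 7.10 board xy [-34.23  99.93] z 0.2053 rpy [179.8    0.25 170.39] F board [ 0.63 -0.11] Fz -0.19 w 0.0806 gf 0.0
[ -59.3735 -468.7185    3.9317    0.0068   -0.0029    2.5753] [ -59.3735 -468.7185    3.9317    0.0059    0.0011    1.403 ]
```

arm_command(
  plan=[
    [[-20, -50, 0, 0, 0, 0.12, -1], [-40, -100, 0, 0, 0, 0.26, -1], [-59, -150, 0, 0, 0, 0.4, -1], [-59, -200, 0, 0, 0, 0.54, -1], [-59, -250, 0, 0, 0, 0.68, -1], [-59, -300, 0, 0, 0, 0.82, -1], [-59, -350, 0, 0, 0, 0.96, -1], [-59, -400, 0, 0, 0, 1.1, -1], [-59, -440, 0, 0, 0, 1.24, -1], [-59, -468, 0, 0, 0, 1.38, -1], [-59, -468, 0, 0, 0, 1.5, -1], [-59, -468, 4, 0.007, -0.003, 1.6, -1]],
  ],
)

```text
time_s: 8.3
ee_pos: [0.4465, -0.2573, 0.1968]
eef_rot: [-3.138, 0.005, 1.367]
force: [0.4, -0.8, -0.1]
grip_width: 0.0937
grip_force: 0.0
```

Run:
```python
from h import *
np.set_printoptions(precision=4,suppress=True)
st(); print(row([.4484,-.2568],.12,22.83))
for n in("top","side"):
    im,d,c=snap(n); np.savez(n+"1.npz",im=im,d=d)
    a=im[202:286,215:325] if n=="top" else im[170:255,255:350]
    cv2.imwrite(f"pics/{n}1.png",cv2.resize(a,None,fx=7,fy=7,interpolation=cv2.INTER_CUBIC))
```

```text
t 8.30 board xy [  23.27 -369.6 ] z 0.1968 rpy [-179.79    0.28   78.31] F board [ 0.48 -0.7 ] Fz -0.14 w 0.0937 gf 0.0
[ 1.2442  2.0363 76.7675 -0.0011  0.0062  0.9684]
```

View pics/top1.png

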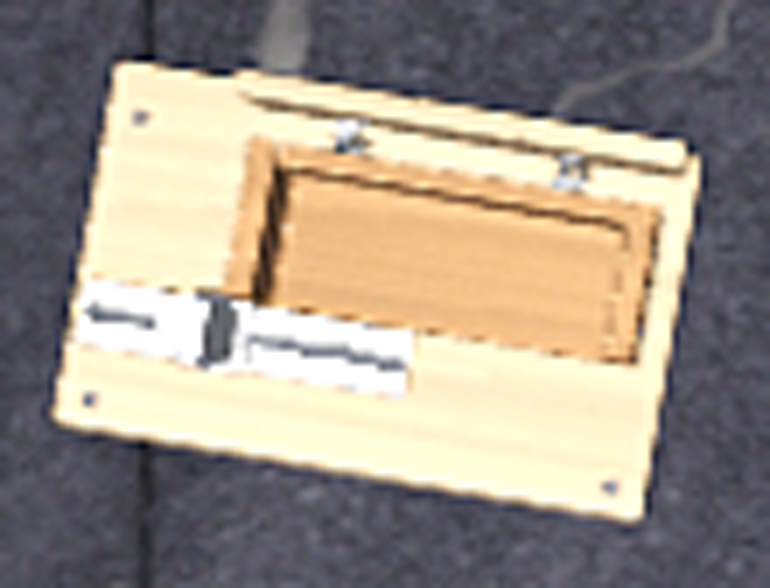

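View pics/side1.png

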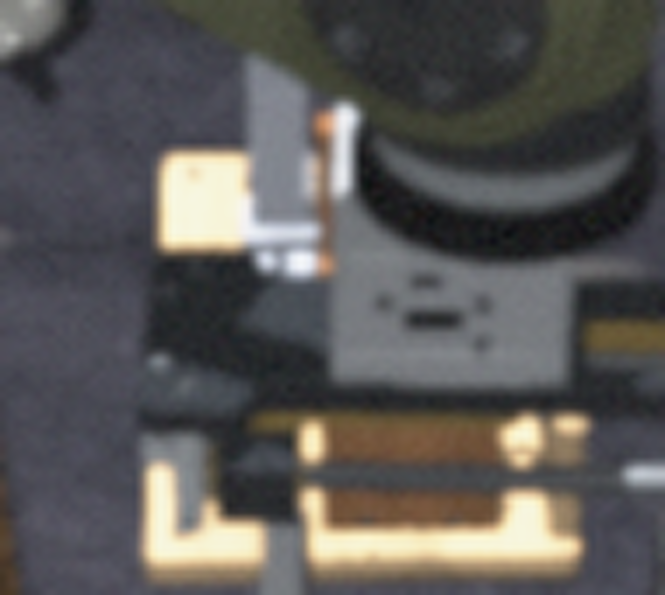

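The top view shows the stop post's dark inner face at crop x≈200–236, y≈295–365, with the cheek's outer edge near x≈228 at y≈296. The side view is blocked by the arm. I'll measure the stop face and cheek edge against each other.

Run:
```python
from h import *
np.set_printoptions(precision=2,suppress=True)
c=cams.camera_info("top"); im=np.load("top1.npz")["im"]; C=lambda x,y:np.array(((x+.5)/7-.5+215,(y+.5)/7-.5+202))
def f(n,g,p,q,z,sg=0,half=1.6):
    l=edge(g,p,q,half,sign=sg,trim=.15); print(n,l[2],[bd(ray(c,*(l[0]+((np.array(r)-l[0])@l[1])*l[1]),z)) for r in(p,q)])
g=im[...,1]
f("face upper",g,C(206,298),C(198,360),.125); f("face lower .02",g,C(240,300),C(230,362),.02); f("face lower .03",g,C(240,300),C(230,362),.03)
for ch in(0,1): f("cheek L",im[...,ch],C(249,150),C(230,285),.09)
hsv=cv2.cvtColor(im,cv2.COLOR_BGR2HSV); f("cheek sat",hsv[...,1],C(249,150),C(230,285),.09); f("cheekR sat",hsv[...,1],C(661,215),C(636,350),.09,half=1.2)
f("inner cheekL",im[...,2],C(272,165),C(250,290),.09,half=1.2)
# where each candidate would appear at z=.09
for y in(86,88,90): print(y,[ (np.array(proj(c,[*b2w(x,y),.09]))-[215,202]+.5)*7-.5 for x in(5,60)])
v=im[int(C(0,220)[1]),243:262]; print(v.tolist())
```

```text
face upper 0.10733284892473793 [array([-22.69,  84.98]), array([-48.99,  86.14])]
face lower .02 0.07077742966479533 [array([-19.03,  89.55]), array([-47.39,  90.16])]
face lower .03 0.07077742966479533 [array([-19.22,  87.94]), array([-47.41,  88.55])]
cheek L 0.10074178818111512 [array([44.48, 86.16]), array([-14.65,  86.39])]
cheek L 0.07410925672288471 [array([44.48, 86.87]), array([-14.68,  86.4 ])]
cheek sat 0.08296491979671486 [array([44.48, 86.15]), array([-14.66,  86.11])]
cheekR sat 0.08195927406400108 [array([ 46.  , -96.11]), array([-13.52, -95.43])]
inner cheekL 0.07257678651892195 [array([39.68, 74.49]), array([-15.39,  74.4 ])]
86 [array([232.82, 239.45]), array([254.65, 114.77])]
88 [array([228.28, 238.7 ]), array([250.11, 114.02])]
90 [array([223.74, 237.94]), array([245.58, 113.26])]
[[202, 241, 255], [203, 241, 255], [203, 240, 255], [202, 240, 255], [208, 243, 255], [192, 232, 255], [139, 197, 250], [145, 201, 252], [151, 210, 255], [130, 193, 248], [38, 54, 77], [41, 61, 82], [73, 112, 161], [123, 176, 229], [133, 187, 240], [129, 184, 235], [129, 184, 233], [133, 186, 235], [130, 183, 234]]
```

The stop face lines up with the cheek edge to within about 1 mm, which agrees with the touch measurement. Next is the rail.

arm_command(
  plan=[
    [[1, 2, 30, -0.001, 0.006, 0.14, -1], [1, 2, 60, -0.001, 0.006, 0.28, -1], [1, 2, 77, -0.001, 0.006, 0.42, -1], [1, 2, 77, -0.001, 0.006, 0.56, -1], [1, 2, 77, -0.001, 0.006, 0.7, -1], [1, 2, 77, -0.001, 0.006, 0.84, -1], [1, 2, 77, -0.001, 0.006, 0.968, -1], [1, 2, 77, -0.001, 0.006, 0.968, -1], [1, 2, 77, -0.001, 0.006, 0.968, -1], [1, 2, 77, -0.001, 0.006, 0.968, -1]],
  ],
)

```text
time_s: 9.4
ee_pos: [0.449, -0.256, 0.1208]
eef_rot: [3.141, -0.0, 0.41]
force: [1.1, 0.2, 0.4]
grip_width: 0.0938
grip_force: 0.0
```

Run:
```python
from h import *
np.set_printoptions(precision=4,suppress=True)
st(); print(row([.4484,-.2568],.004,22.83))
c=cams.camera_info("top"); im=np.load("top0.npz")["im"]; C=lambda x,y:np.array(((x+.5)/7-.5+215,(y+.5)/7-.5+202))
for p,q,z in((C(346,322),C(338,380),.125),(C(370,325),C(364,382),.02)):
    l=edge(im[...,1],p,q,1.6,trim=.15); print("stop0",z,[bd(ray(c,*(l[0]+((np.array(r)-l[0])@l[1])*l[1]),z)) for r in(p,q)])
```

```text
t 9.40 board xy [  25.53 -367.93] z 0.1208 rpy [179.95  -0.02  23.49] F board [1.05 0.43] Fz 0.44 w 0.0938 gf 0.0
[ -0.9056   0.3513 116.7652   0.0009  -0.0003   0.0115]
stop0 0.125 [array([-22.9244,  25.0262]), array([-47.5932,  25.9404])]
stop0 0.02 [array([-20.5179,  29.1582]), array([-46.3115,  29.6981])]
```

arm_command(
  plan=[
    [[0, -3, 40, 0.001, 0, 0.0115, -1], [0.4, -3, 80, 0.001, 0, 0.0115, -1], [0.4, -3, 105, 0.001, 0, 0.0115, -1], [0.4, -3, 115, 0.001, 0, 0.0115, -1], [0.4, -3, 116.5, 0.001, 0, 0.0115, -1], [0.4, -3, 116.5, 0.001, 0, 0.0115, 1], [0.4, -3, 116.5, 0.001, 0, 0.0115, 1], [0.4, -3, 116.5, 0.001, 0, 0.0115, 1], [0.4, -3, 116.5, 0.001, 0, 0.0115, 1], [0.4, -3, 116.5, 0.001, 0, 0.0115, 1], [0.4, -3, 116.5, 0.001, 0, 0.0115, 1], [0.4, -3, 116.5, 0.001, 0, 0.0115, 1]],
  ],
  squeeze=40,
)

```text
time_s: 10.6
ee_pos: [0.4484, -0.2534, 0.0045]
eef_rot: [3.141, -0.001, 0.394]
force: [0.4, 0.2, 0.7]
grip_width: 0.0415
grip_force: 0.0
```

arm_command(
  plan=[
    [[0, 0, 0, 0, 0, 0, 1], [0, 0, 0, 0, 0, 0, 1], [0, 0, 0, 0, 0, 0, 1], [0, 0, 0, 0, 0, 0, 1]],
  ],
)

```text
time_s: 11.0
ee_pos: [0.4484, -0.2534, 0.0044]
eef_rot: [3.141, -0.001, 0.394]
force: [0.2, -0.4, 0.3]
grip_width: 0.0197
grip_force: 40.0
```

Run:
```python
from h import *
st()
```

```text
t 11.00 board xy [  24.48 -365.44] z 0.0044 rpy [ 1.7999e+02 -3.0000e-02  2.2590e+01] F board [ 0.27 -0.33] Fz 0.27 w 0.0197 gf 40.0
```

arm_command(
  plan=[
    [[0, 0, -40, 0, 0, 0, 1], [0, 0, -90, 0, 0, 0, 1], [0, 0, -140, 0, 0, 0, 1], [0, 0, -180, 0, 0, 0, 1], [0, 0, -195, 0, 0, 0, 1], [0, 0, -195, 0, 0, 0, 1]],
  ],
)

```text
time_s: 11.6
ee_pos: [0.4489, -0.2538, 0.2016]
eef_rot: [3.138, -0.003, 0.394]
force: [0.6, -0.0, -1.6]
grip_width: 0.0198
grip_force: 40.0
```

Run:
```python
from h import *
np.set_printoptions(precision=4,suppress=True)
st(); print(row(b2w(-45,-6),.2,80.4))
```

```text
t 11.60 board xy [  25.06 -365.74] z 0.2016 rpy [179.79  -0.16  22.59] F board [0.59 0.09] Fz -1.57 w 0.0198 gf 40.0
[ 132.3722 -341.7648    0.7415    0.0047   -0.0007   -1.0089]
```

arm_command(
  plan=[
    [[12, -35, 0, 0, 0, -0.09, 1], [25, -70, 0, 0, 0, -0.2, 1], [40, -105, 0, 0, 0, -0.33, 1], [54, -140, 0, 0, 0, -0.46, 1], [68, -175, 0, 0, 0, -0.59, 1], [82, -210, 0, 0, 0, -0.72, 1], [96, -245, 0, 0, 0, -0.85, 1], [110, -280, 0, 0, 0, -0.95, 1], [122, -315, 0, 0, 0, -1.0, 1], [132, -342, 0, 0.0047, 0, -1.009, 1], [132, -342, 0, 0.0047, 0, -1.009, 1], [132, -342, 0, 0.0047, 0, -1.009, 1]],
  ],
)

```text
time_s: 12.8
ee_pos: [0.4382, 0.1132, 0.1981]
eef_rot: [-3.136, -0.001, 1.404]
force: [-0.6, -0.6, -1.5]
grip_width: 0.0196
grip_force: 40.0
```

Run:
```python
from h import *
np.set_printoptions(precision=4,suppress=True)
st(); print(row(b2w(-45,-6),.0585,80.4))
for n in("top","side"):
    im,d,c=snap(n); np.savez(n+"2.npz",im=im,d=d)
    u,v=proj(c,[*b2w(-20,0),.12]); u,v=int(u)-50,int(v)-40; print(n,u,v)
    cv2.imwrite(f"pics/{n}2.png",cv2.resize(im[v:v+80,u:u+100],None,fx=5,fy=5,interpolation=cv2.INTER_CUBIC))
a=cv2.imread("pics/top2.png");b=cv2.imread("pics/side2.png");cv2.imwrite("pics/both2.png",cv2.resize(np.hstack([a,b]),(800,320)))
```

```text
t 12.80 board xy [-46.68  -5.68] z 0.1981 rpy [-179.69   -0.08   80.47] F board [-0.53 -0.68] Fz -1.54 w 0.0196 gf 40.0
[ -0.5172   2.4344 139.5714  -0.0054  -0.0014   0.0012]
top 223 208
side 249 154
```

View pics/both2.png

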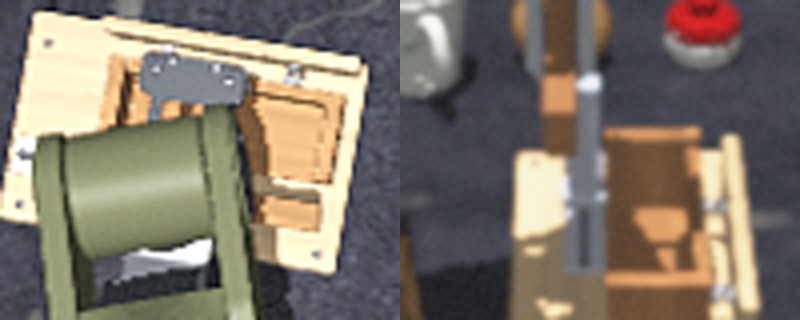

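The top view (left) shows the rail's right end clear of the rack. The side view (right) shows the rail level over the board. I'll lower it in front of the rack.

arm_command(
  plan=[
    [[0, 2, 40, -0.005, -0.001, 0, 1], [0, 2, 80, -0.005, -0.001, 0, 1], [0, 2, 115, -0.005, -0.001, 0, 1], [0, 2, 135, -0.005, -0.001, 0, 1], [0, 2, 139.5, -0.005, -0.001, 0, 1], [0, 2, 139.5, -0.005, -0.001, 0, 1], [0, 2, 139.5, -0.005, -0.001, 0, 1]],
  ],
)

```text
time_s: 13.6
ee_pos: [0.441, 0.1129, 0.061]
eef_rot: [3.138, -0.002, 1.403]
force: [0.8, -0.5, -1.4]
grip_width: 0.0199
grip_force: 40.0
```

Run:
```python
from h import *
np.set_printoptions(precision=4,suppress=True)
st(); print(row(b2w(-45,-6),.0585,80.4))
im,d,c=snap("top"); np.savez("top3.npz",im=im,d=d)
u,v=map(int,proj(c,[*b2w(-20,-60),.09])); print(u,v); a=cv2.resize(im[v-25:v+25,u-30:u+30],None,fx=6,fy=6,interpolation=cv2.INTER_CUBIC)
s,d,c=snap("side"); np.savez("side3.npz",im=s,d=d)
u,v=map(int,proj(c,[*b2w(-20,0),.06])); print(u,v); b=cv2.resize(s[v-45:v+40,u-40:u+40],None,fx=5,fy=5,interpolation=cv2.INTER_CUBIC)[:300]
b=cv2.resize(s[v-40:v+40,u-48:u+48],(360,300),interpolation=cv2.INTER_CUBIC); cv2.imwrite("pics/both3.png",np.hstack([a,b]))
```

```text
t 13.60 board xy [-43.86  -5.48] z 0.0610 rpy [179.82  -0.11  80.37] F board [ 0.9  -0.36] Fz -1.41 w 0.0199 gf 40.0
[-0.5282 -1.1475  2.5305  0.0032 -0.0018 -0.0006]
293 251
299 212
```

View pics/both3.png

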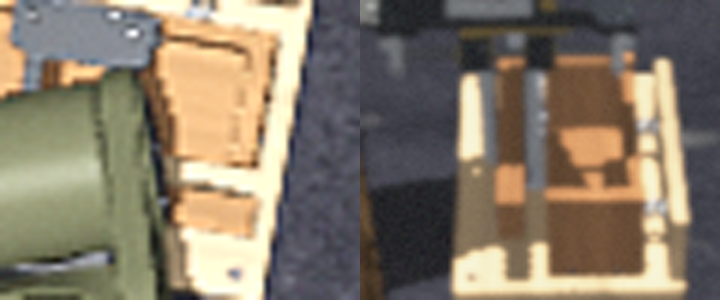

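The top crop shows the rail's right end at about (258,220), with the rack's right cheek ending near (250,165). A gap of roughly 12 mm remains in x. I'll measure the relative positions.

Run:
```python
from h import *
np.set_printoptions(precision=2,suppress=True)
c=cams.camera_info("top"); im=np.load("top3.npz")["im"]; C=lambda x,y:np.array(((x+.5)/6-.5+263,(y+.5)/6-.5+226))
hsv=cv2.cvtColor(im,cv2.COLOR_BGR2HSV)
def f(n,g,p,q,z,sg=0,half=1.5):
    l=edge(g,p,q,half,sign=sg,trim=.15); print(n,round(float(l[2]),2),[bd(ray(c,*(l[0]+((np.array(r)-l[0])@l[1])*l[1]),z)) for r in(p,q)])
for n,g in(("blue",im[...,0]),("sat",hsv[...,1])):
    f(n+" rail R end",g,C(262,204),C(256,232),.092); f(n+" cheek R outer",g,C(272,90),C(260,155),.09); 
    f(n+" rail front face",g,C(185,186),C(250,199),.092); f(n+" rack R front",g,C(205,157),C(245,164),.09); f(n+" rail back",g,C(185,224),C(245,236),.092)
print(im[int(C(0,215)[1]),298:315].tolist()); print(im[int(C(0,120)[1]),298:315].tolist())
```

```text
blue rail R end 0.09 [array([-37.05, -99.67]), array([-51.44, -99.84])]
blue cheek R outer 0.09 [array([ 20.6 , -96.66]), array([-12.81, -96.71])]
blue rail front face 0.05 [array([-31.46, -61.34]), array([-32.87, -94.74])]
blue rack R front 0.06 [array([-20.78, -68.5 ]), array([-21.49, -88.99])]
blue rail back 0.09 [array([-55.4 , -64.48]), array([-54.73, -95.26])]
sat rail R end 0.09 [array([-36.94, -99.54]), array([-51.31, -98.58])]
sat cheek R outer 0.16 [array([ 20.57, -96.69]), array([-12.67, -94.1 ])]
sat rail front face 0.08 [array([-31.65, -61.38]), array([-33.65, -94.74])]
sat rack R front 0.07 [array([-20.5 , -68.49]), array([-21.4 , -88.97])]
sat rail back 0.1 [array([-55.07, -64.46]), array([-54.71, -95.26])]
[[125, 180, 231], [129, 180, 231], [133, 184, 233], [132, 184, 235], [129, 183, 233], [131, 186, 236], [115, 167, 219], [129, 165, 200], [195, 230, 254], [213, 252, 255], [183, 223, 251], [88, 72, 70], [103, 86, 87], [89, 78, 78], [80, 68, 70], [91, 77, 82], [96, 81, 83]]
[[140, 196, 248], [140, 195, 247], [143, 198, 248], [131, 184, 235], [125, 179, 229], [147, 205, 254], [145, 199, 252], [134, 193, 244], [86, 133, 187], [152, 186, 208], [217, 254, 255], [210, 249, 255], [210, 251, 255], [176, 219, 248], [74, 52, 48], [89, 74, 75], [96, 85, 87]]
```

arm_command(
  plan=[
    [[1, 0, 0, 0.003, -0.002, 0, 1], [2, 0, 0, 0.003, -0.002, 0, 1], [3, 0, 0, 0.003, -0.002, 0, 1], [3, 0, 0, 0.003, -0.002, 0, 1]],
  ],
)

```text
time_s: 14.1
ee_pos: [0.4409, 0.1163, 0.06]
eef_rot: [-3.14, 0.001, 1.404]
force: [-0.3, -0.2, -1.6]
grip_width: 0.0197
grip_force: 40.0
```

```bash
python3 -c "
from h import *
st()"
```

```text
t 14.10 board xy [-44.6   -2.21] z 0.0600 rpy [-1.7993e+02  4.0000e-02  8.0420e+01] F board [-0.3 -0.3] Fz -1.58 w 0.0197 gf 40.0
```

arm_command(
  plan=[
    [[0.5, 0, 0, 0, 0, 0, 1], [1, 0, 0, 0, 0, 0, 1], [1, 0, 0, 0, 0, 0, 1]],
  ],
)

```text
time_s: 14.4
ee_pos: [0.441, 0.1171, 0.0599]
eef_rot: [-3.14, 0.001, 1.403]
force: [0.1, -1.3, -1.1]
grip_width: 0.0196
grip_force: 40.0
```

```bash
python3 -c "
from h import *
st()"
```

```text
t 14.40 board xy [-44.64  -1.4 ] z 0.0599 rpy [-1.7991e+02  5.0000e-02  8.0400e+01] F board [ 0.31 -1.25] Fz -1.15 w 0.0196 gf 40.0
```

arm_command(
  plan=[
    [[0, 0, 0, 0, 0, 0, 1], [0, 0, 0, 0, 0, 0, 1]],
  ],
)

```text
time_s: 14.6
ee_pos: [0.441, 0.1171, 0.0599]
eef_rot: [-3.14, 0.001, 1.403]
force: [-0.7, -0.8, -0.5]
grip_width: 0.02
grip_force: 40.0
```

arm_command(
  plan=[
    [[0.5, 0, 0, 0, 0, 0, 1], [0.5, 0, 0, 0, 0, 0, 1]],
  ],
)

```text
time_s: 14.8
ee_pos: [0.441, 0.1174, 0.0599]
eef_rot: [-3.14, 0.001, 1.403]
force: [-1.1, -2.3, -0.2]
grip_width: 0.0196
grip_force: 40.0
```

arm_command(
  plan=[
    [[0.5, 0, 0, 0, 0, 0, 1], [0.5, 0, 0, 0, 0, 0, 1]],
  ],
)

```text
time_s: 15.0
ee_pos: [0.4411, 0.1181, 0.0599]
eef_rot: [-3.14, 0.001, 1.403]
force: [0.0, -2.3, -0.7]
grip_width: 0.0203
grip_force: 40.0
```

```bash
python3 -c "
from h import *
st()"
```

```text
t 15.00 board xy [-44.65  -0.39] z 0.0599 rpy [-1.7991e+02  5.0000e-02  8.0410e+01] F board [ 0.41 -2.26] Fz -0.72 w 0.0203 gf 40.0
```

arm_command(
  plan=[
    [[-0.4, 1, 0.8, -0.001, 0, 0, 1], [-0.4, 3, 1.5, -0.001, 0, 0, 1], [-0.4, 5, 1.5, -0.001, 0, 0, 1], [-0.4, 7, 1.5, -0.001, 0, 0, 1], [-0.4, 9, 1.5, -0.001, 0, 0, 1], [-0.4, 9, 1.5, -0.001, 0, 0, 1], [-0.4, 9, 1.5, -0.001, 0, 0, 1]],
  ],
)

```text
time_s: 15.7
ee_pos: [0.45, 0.1162, 0.0584]
eef_rot: [-3.141, 0.001, 1.403]
force: [-0.2, -0.4, -1.3]
grip_width: 0.0198
grip_force: 40.0
```

```bash
python3 -c "
from h import *
st()"
```

```text
t 15.70 board xy [-35.6   -0.78] z 0.0584 rpy [-1.7997e+02  4.0000e-02  8.0400e+01] F board [-0.14 -0.46] Fz -1.29 w 0.0198 gf 40.0
```

arm_command(
  plan=[
    [[0, 1, 0, 0, 0, 0, 1], [0, 2, 0, 0, 0, 0, 1], [0, 2, 0, 0, 0, 0, 1]],
  ],
)

```text
time_s: 16.0
ee_pos: [0.452, 0.1158, 0.0584]
eef_rot: [-3.141, 0.001, 1.403]
force: [-1.3, 0.8, -1.3]
grip_width: 0.0196
grip_force: 40.0
```

```bash
python3 -c "
from h import *
st()"
```

```text
t 16.00 board xy [-33.51  -0.77] z 0.0584 rpy [-1.7998e+02  4.0000e-02  8.0400e+01] F board [-1.37  0.57] Fz -1.33 w 0.0196 gf 40.0
```

arm_command(
  plan=[
    [[0, 1, 0, 0, 0, 0, 1], [0, 2, 0, 0, 0, 0, 1], [0, 2, 0, 0, 0, 0, 1]],
  ],
)

```text
time_s: 16.3
ee_pos: [0.454, 0.1155, 0.0584]
eef_rot: [-3.141, 0.001, 1.403]
force: [-0.7, 0.2, -0.9]
grip_width: 0.0196
grip_force: 40.0
```

arm_command(
  plan=[
    [[0, 1, 0, 0, 0, 0, 1], [0, 2, 0, 0, 0, 0, 1], [0, 2, 0, 0, 0, 0, 1]],
  ],
)

```text
time_s: 16.6
ee_pos: [0.456, 0.1152, 0.0584]
eef_rot: [-3.141, 0.001, 1.403]
force: [0.7, -0.1, -1.0]
grip_width: 0.0193
grip_force: 40.0
```

```bash
python3 -c "
from h import *
st()"
```

```text
t 16.60 board xy [-29.5   -0.77] z 0.0584 rpy [-1.7998e+02  4.0000e-02  8.0400e+01] F board [0.68 0.01] Fz -0.98 w 0.0193 gf 40.0
```

arm_command(
  plan=[
    [[0, 1, 0, 0, 0, 0, 1], [0, 2, 0, 0, 0, 0, 1], [0, 2, 0, 0, 0, 0, 1]],
  ],
)

```text
time_s: 16.9
ee_pos: [0.4578, 0.1148, 0.0583]
eef_rot: [-3.141, 0.001, 1.403]
force: [-1.9, 0.6, -0.1]
grip_width: 0.0195
grip_force: 40.0
```

arm_command(
  plan=[
    [[0, 1, 0, 0, 0, 0, 1], [0, 2, 0, 0, 0, 0, 1], [0, 2, 0, 0, 0, 0, 1]],
  ],
)

```text
time_s: 17.2
ee_pos: [0.4596, 0.1145, 0.0583]
eef_rot: [-3.14, 0.001, 1.403]
force: [-4.5, 0.2, 1.2]
grip_width: 0.0196
grip_force: 40.0
```

```bash
python3 -c "
from h import *
st()"
```

```text
t 17.20 board xy [-25.88  -0.79] z 0.0583 rpy [-1.7992e+02  5.0000e-02  8.0400e+01] F board [-4.5  -0.59] Fz 1.19 w 0.0196 gf 40.0
```

arm_command(
  plan=[
    [[0, 1, 0, 0, 0, 0, 1], [0, 2, 0, 0, 0, 0, 1], [0, 3, 0, 0, 0, 0, 1], [0, 3.2, 0, 0, 0, 0, 1], [0, 3.2, 0, 0, 0, 0, 1], [0, 3.2, 0, 0, 0, 0, 1]],
  ],
)

```text
time_s: 17.8
ee_pos: [0.462, 0.1141, 0.0583]
eef_rot: [-3.139, 0.001, 1.403]
force: [-10.4, 2.4, 5.1]
grip_width: 0.0197
grip_force: 40.0
```

Run:
```python
from h import *
np.set_printoptions(precision=3,suppress=True)
st(); print(ctrl.get_obs()["moment"])
im,d,c=snap("top"); np.savez("top4.npz",im=im,d=d)
u,v=map(int,proj(c,[*b2w(-10,-80),.09])); print(u,v); a=cv2.resize(im[v-25:v+25,u-20:u+20],(400,500),interpolation=cv2.INTER_CUBIC)
s,d,c=snap("side"); np.savez("side4.npz",im=s,d=d)
u,v=map(int,proj(c,[*b2w(-10,-20),.08])); print(u,v); b=cv2.resize(s[v-30:v+45,u-30:u+30],(400,500),interpolation=cv2.INTER_CUBIC); cv2.imwrite("pics/both4.png",np.hstack([a,b]))
```

```text
t 17.80 board xy [-23.36  -0.81] z 0.0583 rpy [-179.84    0.06   80.4 ] F board [-10.63   0.63] Fz 5.10 w 0.0197 gf 40.0
[ 0.262  1.695 -0.193]
300 249
303 211
```

View pics/both4.png

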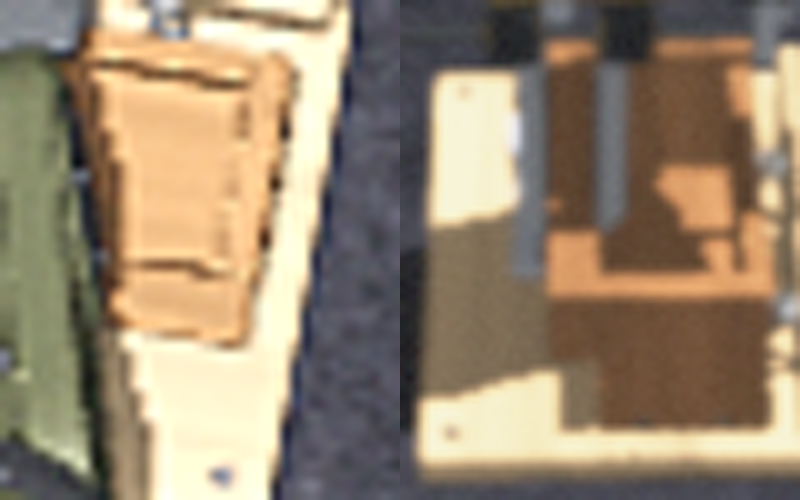

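The rail's right end and top edge look flush with the right cheek in both views: the end at left crop (250,340), the top edge at right crop y≈295. I'll check that the push holds steady, then hand in.

arm_command(
  plan=[
    [[0, 0, 0, 0, 0, 0, 1], [0, 0, 0, 0, 0, 0, 1], [0, 0, 0, 0, 0, 0, 1], [0, 0, 0, 0, 0, 0, 1], [0, 0, 0, 0, 0, 0, 1], [0, 0, 0, 0, 0, 0, 1], [0, 0, 0, 0, 0, 0, 1], [0, 0, 0, 0, 0, 0, 1]],
  ],
)

```text
time_s: 18.7
ee_pos: [0.462, 0.1141, 0.0583]
eef_rot: [-3.139, 0.001, 1.403]
force: [-10.7, 1.6, 5.5]
grip_width: 0.0198
grip_force: 40.0
```

Run:
```python
from h import *
np.set_printoptions(precision=2,suppress=True)
st()
c=cams.camera_info("top"); im=np.load("top4.npz")["im"]; C=lambda x,y:np.array(((x+.5)/10-.5+280,(y+.5)/10-.5+224))
def f(n,g,p,q,z,sg=0,half=1.5):
    l=edge(g,p,q,half,sign=sg,trim=.1); print(n,round(float(l[2]),2),[bd(ray(c,*(l[0]+((np.array(r)-l[0])@l[1])*l[1]),z)) for r in(p,q)])
for n,g in(("b",im[...,0]),("g",im[...,1])):
    f(n+" rail end",g,C(259,285),C(250,335),.09); f(n+" cheek end",g,C(290,100),C(268,240),.09)
s=cams.camera_info("side"); im=np.load("side4.npz")["im"]; h,k=303-30,211-30; D=lambda x,y:np.array((x*60/400-.5+h,y*75/500-.5+k))
for n,p,q in(("rail top edge",D(550,295)-[60,0],D(600,297)-[60,0]),("cheek top edge",D(610,297)-[60,0],D(760,297)-[60,0])):
    l=edge(im[...,2],p,q,1.5); print(n,l[0],l[1],[bd(ray(s,*(l[0]+((r-l[0])@l[1])*l[1]),.09)) for r in(p,q)])
```

```text
t 18.70 board xy [-23.38  -0.79] z 0.0583 rpy [-179.84    0.06   80.41] F board [-10.79  -0.17] Fz 5.48 w 0.0198 gf 40.0
b rail end 0.08 [array([-14.92, -95.34]), array([-30.29, -95.6 ])]
b cheek end 0.09 [array([ 42.01, -96.51]), array([ -1.02, -96.96])]
g rail end 0.08 [array([-14.91, -95.48]), array([-30.28, -95.87])]
g cheek end 0.12 [array([ 42.03, -96.23]), array([ -0.97, -97.42])]
rail top edge [299.28 224.68] [1.   0.04] [array([-32.35, -90.61]), array([-12.77, -92.18])]
cheek top edge [315.71 225.29] [ 1.   -0.02] [array([ -8.9 , -95.16]), array([ 50.  , -94.46])]
```

```bash
python3 -c "
from h import *
print(ctrl.hand_in())"
```

```text
the job is handed in; nothing more can be done
None
```

I handed the job in with the stop slid out level with the left cheek, to within about 1 mm, and the arm still gripping the rail and pressing it against both cheeks at a steady 10.7 N or so. The rail is level, and its top and ends look flush to within about 1 mm, though the last side view was too coarse to rule out 2–3 mm.

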